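# Find the full slide box by its weight and lay it on the sloped stand

## Task

Three slide boxes that look alike stand in the rack, and only one is full: find it by its weight. Turn it flat on the rubber mat and let go, then take it again and lay it flat on the sloped stand, lengthwise up the slope in the middle, with its lower end right against the ledge. Leave the two empty boxes standing in the rack; do not drop any box, and do not knock over or shift the other things.

Things in the scene. Friction and masses are not known exactly. Their poses are not given: they have to be found in the camera images.
- box_1_mid (a point): one of three closed white slide boxes that look alike: 120 mm long (its x), 36 thick (y), 60 high as it stands in the rack (z); this point is its centre. Either broad face may lie down, either end may point up the slope. Empty about 0.13 kg, full about 0.4 kg, balanced about the middle. Any of the three can be the full one, whatever its number
- box_2_mid (a point): one of three closed white slide boxes that look alike: 120 mm long (its x), 36 thick (y), 60 high as it stands in the rack (z); this point is its centre. Either broad face may lie down, either end may point up the slope. Empty about 0.13 kg, full about 0.4 kg, balanced about the middle. Any of the three can be the full one, whatever its number
- box_3_mid (a point): one of three closed white slide boxes that look alike: 120 mm long (its x), 36 thick (y), 60 high as it stands in the rack (z); this point is its centre. Either broad face may lie down, either end may point up the slope. Empty about 0.13 kg, full about 0.4 kg, balanced about the middle. Any of the three can be the full one, whatever its number
- rack: fixed low dark steel rack, 140 x 232 mm, origin under its centre, z up; on the left or the right. Three slots run along its x at y = -75, 0, +75 mm; a box stands in each on its long narrow side with 4 mm free on each side, its centre 36 mm and its top 66 mm above the bench. The slots' rails end 20 mm above the bench
- mat: fixed flat black rubber mat in the middle, 190 mm (x) by 150 mm (y), 4 mm thick, origin under its centre on the bench. A box stood on its long narrow side here stays standing, and topples onto its broad face when pushed sideways near its top
- slope: plate of a fixed white stand, tilted 22 degrees, opposite the rack. Origin on the plate's upper face at the middle of the ledge's foot, where the box's end rests, 20 mm above the bench; x points up the slope (roughly away from the robot), z out of the plate, y along the ledge. Plate: x 0 to 170 mm, 150 mm wide; ledge: 130 mm long, 14 mm high above the plate
- jar_a: bystander, loose: clear jar with a red cap, 62 mm across, 70 mm tall; origin under its centre, z up
- jar_b: bystander, loose: clear jar with a red cap, 62 mm across, 70 mm tall; origin under its centre, z up
- jar_c: bystander, loose: clear jar with a red cap, 62 mm across, 70 mm tall; origin under its centre, z up
- jar_d: bystander, loose: clear jar with a white cap, 52 mm across, 62 mm tall; origin under its centre, z up
- flask: bystander, loose: long-necked glass flask, 90 mm across, 155 mm tall; origin under its centre, z up
- beaker: bystander, loose: glass beaker, 70 mm across, 85 mm tall; origin under its centre, z up
- reagent: bystander, loose: amber reagent bottle, 72 mm across, 120 mm tall; origin under its centre, z up
There are look-alikes about, which are no part of the job. Leave any orange look-alike of the part that bears box_2_mid alone.

How it is judged:
By the outcome, as a careful person would: the job done as asked, in the order asked, and still so for the second after the job is handed in, with the robot touching nothing.
It also fails if it takes over 72 s, if anything falls off the work surface, if the arm or the gripper's body presses on something with over 40 N, if the wrist force passes 120 N, or if a joint passes its speed limit or range.

## Robot

A 7-joint arm with a two-finger parallel gripper is mounted at the origin on the work surface. World frame = base frame: x ahead of the robot, y to its left, z up, the work surface at z = 0. Lengths are in m, angles in rad, forces in N, time in s.
With the tool pointing down it reaches from about 0.425 to 0.95 m from the base axis. Payload 4.7 kg.
Tool frame: the origin (TCP) lies on the centre line of the jaws, within the pads' length; the fingertips stand 8 mm ahead of it and the grasp point (between the pads) lies 11 mm behind it; z points along the fingers, y is the line along which they close (so a half turn about z gives the same grasp; the last joint's range is limited). The gripper opens to 85 mm and grips with 20 to 120 N. Pads are 22 mm wide; open, the fingers measure 114 mm over their backs; the gripper's body (76 mm by 85 mm) begins 54 mm behind the grasp point. The pads swing forward as they close: fully open they stand 13 mm farther back than shut.
Start: joints at [-1.301, 0.469, -0.049, 1.532, 0.024, 1.141, -0.082], TCP at [0.199, 0.645, 0.239] pointing down, gripper open.
Joint ranges: [-2.59, 2.59], [-0.33, 1.99], [-1.39, 1.29], [0.1, 2.45], [-1.04, 4.18], [0.21, 1.99], [-2.66, 2.66]. Speed limits (rad/s): [2.57, 2.57, 3.14, 3.14, 3.14, 3.14, 3.14].

## Interface

Orientations are given as a unit quaternion [x, y, z, w].
In Python, from workcell import manip gives the robot as it stands.
- The arm moves only by the tool servo_tool, never from a script. Its arguments are lists of equal length, an entry for each row: "twist": the turn, a rotation vector about the tool's x, y, z in rad, a list of three; "slide": the shift along the tool's x, y, z in mm, a list of three; "jaw": the opening, from -1 (shut) to 1 (fully open). A call has 1 to 10 rows; each row is the pose to reach, as a shift and turn from the pose commanded when the call began, along the tool's axes at that moment; what a row does not reach only later rows make up. A row lasts 1/10 s, in which the tool goes at most 50 mm and 8.59 degrees, less where a joint would pass 70% of its speed; a pose out of reach is approached as far as the arm can. A call with a gripper value outside its range is refused whole. The fingers move at their own pace and stop on an object; the grip force is fixed at half the most. Time passes only in rows, so rows that repeat a pose let the fingers close. It gives the time, the measured TCP pose, the force, the opening and the grip force at its end, in the units of the state.
- manip.get_state(): the state, without advancing time (a new reading comes with each control period).
- manip.grab_frame(name): name is "side" or "top"; returns a dict with "color" (420x560x3 uint8, blue, green, red), "vertical_fov" (degrees; the focal length in pixels is half the picture's height over the tangent of half this angle, whatever the lens; pixels are square), "cx", "cy" (the principal point, pixels), "world_from_camera" (4x4, takes a point from camera to world coordinates). Camera axes: x right, y up, looking along -z (the intrinsics and any distortion apply to the point x, -y, -z); pixel columns grow to the right and rows downward; lengths in m; the calibration is good to about 2 mm. A picture is of the moment at which its call begins. There is no depth.
- manip.close_job(): hands the job in; it is judged then, once.
The state is a dict: "clock": time; "q": joint angles; "dq": joint speeds; "joint_torque": joint torques, N m; "tcp_pos": TCP position; "tool_rot": TCP orientation; "contact_force": force on the tool from outside, world axes, zero at the start; "torque": the same for the moment, N m; "opening": finger opening in m; "gripper_force": force on a finger pad.
Only numpy, scipy, OpenCV 4.12 (cv2) and the standard library are available. Lean on these libraries where they do the work, as an engineer would, in place of code of your own. Each camera call takes 0.05 s, during which the arm holds its last target. There are 200 camera calls.

## Working session

There is one attempt and no reset: what is moved stays moved. The work goes in short steps, Python scripts to look and compute and a tool call to move; the robot and the scene stay as the last step left them, time stands still between calls to the robot, and variables do not carry over. Pictures are saved under pics/ and viewed, at most 10 in all, crops included, and the job is handed in when it is done.

Besides the shell and the picture viewer there is one more tool, called after "Emit:" as name(argument=value, ...), one argument or row to a line, values as JSON. servo_tool: Moves the arm, as the interface text tells. Its arguments: {"type":"object","properties":{"twist":{"type":"array","items":{"type":"array","items":{"type":"number"}}},"slide":{"type":"array","items":{"type":"array","items":{"type":"number"}}},"jaw":{"type":"array","items":{"type":"number"}}},"required":["twist","slide","jaw"]}

```bash
mkdir -p pics; ls; cat > h.py <<'E'
import numpy as np, cv2
from workcell import manip
from scipy.spatial.transform import Rotation as R
def grab(n,save=None):
    f=manip.grab_frame(n)
    if save: cv2.imwrite('pics/'+save,f['color'])
    return f
def ray(f,u,v):
    H=f['color'].shape[0]; fl=H/2/np.tan(np.radians(f['vertical_fov'])/2)
    T=np.array(f['world_from_camera'])
    d=T[:3,:3]@np.array([(u-f['cx'])/fl,-(v-f['cy'])/fl,-1]); return T[:3,3],d
def onz(f,u,v,z):
    o,d=ray(f,u,v); return o+d*(z-o[2])/d[2]
def proj(f,p):
    H=f['color'].shape[0]; fl=H/2/np.tan(np.radians(f['vertical_fov'])/2)
    T=np.array(f['world_from_camera']); c=T[:3,:3].T@(np.array(p)-T[:3,3])
    return f['cx']+fl*c[0]/-c[2], f['cy']-fl*c[1]/-c[2]
E
python3 - <<'E'
from h import *
np.set_printoptions(precision=4,suppress=True)
for n in('top','side'):
    f=grab(n,n+'0.png'); print({k:v for k,v in f.items() if k!='color'})
print(manip.get_state())
E
```

```text
pics
{'vertical_fov': 56.216019546319586, 'cx': 282.33074882766016, 'cy': 213.84707351721647, 'world_from_camera': array([[-0.0102,  0.981 , -0.1937,  0.2377],
       [-0.9997, -0.0143, -0.0199, -0.0169],
       [-0.0223,  0.1934,  0.9809,  1.4439],
       [ 0.    ,  0.    ,  0.    ,  1.    ]])}
{'vertical_fov': 57.38385009913515, 'cx': 281.94944361623163, 'cy': 211.10437815586988, 'world_from_camera': array([[ 0.9501,  0.2169, -0.2242,  0.2681],
       [-0.3117,  0.6862, -0.6573, -0.7351],
       [ 0.0113,  0.6944,  0.7195,  0.8525],
       [ 0.    ,  0.    ,  0.    ,  1.    ]])}
{'clock': 0.1, 'q': array([-1.3009,  0.4694, -0.0486,  1.5335,  0.0241,  1.141 , -0.0823]), 'dq': array([ 0.0003, -0.0008,  0.0015, -0.0035,  0.0013, -0.0007, -0.0011]), 'joint_torque': array([  0.0007, -51.1513,  -0.0471, -23.8392,   0.0108,   0.0043,
        -0.    ]), 'tcp_pos': array([0.1986, 0.6446, 0.2384]), 'tool_rot': array([ 0.1488,  0.9889, -0.0009, -0.0001]), 'contact_force': array([-0.439 ,  0.0639, -0.4621]), 'torque': array([-0.0346,  0.0137,  0.0154]), 'gripper_force': 0.0, 'opening': 0.08548128786245833}
```

View pics/top0.png

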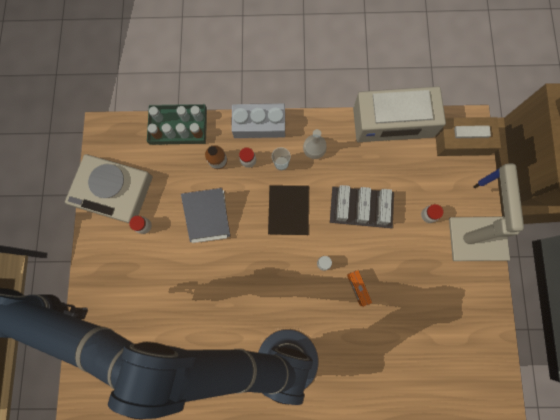

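View pics/side0.png

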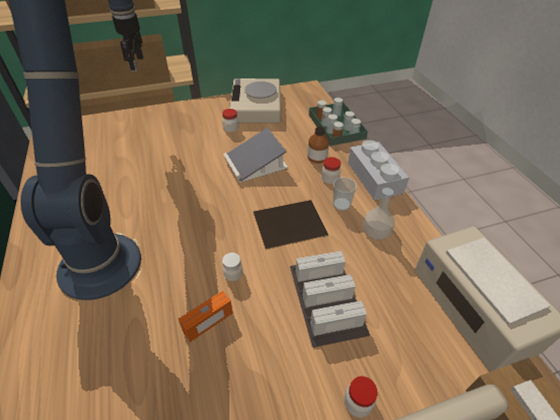

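The top view shows three white boxes in the dark rack at about (343,204), (364,205) and (385,206). The mat is at (289,210), the stand at (205,215), and the orange look-alike at (359,288), which I'll leave alone. A jar with a white cap is at (325,263). Other white things that could be mistaken for a box are the lid on the brown box at (472,131), the instrument at (403,105) and the tube block at (258,120); none of them stands in the rack. Next I'll measure, with one enlarged crop.

```bash
python3 - <<'E'
from h import *
np.set_printoptions(precision=4,suppress=True)
f=grab('top'); g=grab('side'); im=f['color']
hsv=cv2.cvtColor(im,cv2.COLOR_BGR2HSV)
def blobs(m,x0,y0,x1,y1,z,amin,tag,img=f):
    k=np.zeros_like(m);k[y0:y1,x0:x1]=m[y0:y1,x0:x1]
    for c in cv2.findContours(k,cv2.RETR_EXTERNAL,cv2.CHAIN_APPROX_NONE)[0]:
        if cv2.contourArea(c)<amin: continue
        r=cv2.minAreaRect(c); p=np.array([onz(img,u,v,z) for u,v in cv2.boxPoints(r)])
        print(tag,np.round(r[0],1),'ctr',onz(img,*r[0],z)[:2],'sides',np.linalg.norm(p[1]-p[0]),np.linalg.norm(p[2]-p[1]),'corners',p[:,:2].round(3).tolist())
V=hsv[...,2];S=hsv[...,1]
white=((V>120)&(S<60)).astype(np.uint8)*255
blobs(white,325,175,402,235,.066,100,'box')
dark=((V<50)).astype(np.uint8)*255
blobs(dark,255,170,322,250,.004,300,'mat')
grey=((V>50)&(S<70)).astype(np.uint8)*255
blobs(grey,172,180,240,250,.05,300,'stand')
a=cv2.resize(im[170:260,170:240],None,fx=5.5,fy=5.5,interpolation=cv2.INTER_CUBIC)
b=cv2.resize(im[170:260,325:400],None,fx=5.5,fy=5.5,interpolation=cv2.INTER_CUBIC)
cv2.imwrite('pics/c1.png',np.hstack([a,b])[:600,:800])
c=g['color'][120:190,215:300]; cv2.imwrite('pics/c2.png',cv2.resize(c,None,fx=8,fy=8,interpolation=cv2.INTER_CUBIC))
E
```

```text
box [384.7 205. ] ctr [ 0.5367 -0.3545] sides 0.11843369104461982 0.04186076415264542 corners [[0.479, -0.328], [0.597, -0.34], [0.595, -0.381], [0.477, -0.369]]
box [363.7 203.4] ctr [ 0.5435 -0.2805] sides 0.12085108206589605 0.040475762219126 corners [[0.485, -0.255], [0.606, -0.266], [0.603, -0.307], [0.483, -0.294]]
box [343.  201.5] ctr [ 0.5518 -0.207 ] sides 0.1210561821092512 0.0385731307396357 corners [[0.494, -0.182], [0.614, -0.194], [0.611, -0.232], [0.491, -0.22]]
mat [288. 210.] ctr [ 0.5363 -0.0091] sides 0.13619819797651228 0.1755263896276994 corners [[0.626, 0.058], [0.624, -0.078], [0.449, -0.074], [0.45, 0.059]]
stand [205.3 215.3] ctr [0.5115 0.291 ] sides 0.15732030025363422 0.1888351375675395 corners [[0.596, 0.385], [0.616, 0.229], [0.43, 0.199], [0.41, 0.352]]
```

View pics/c1.png

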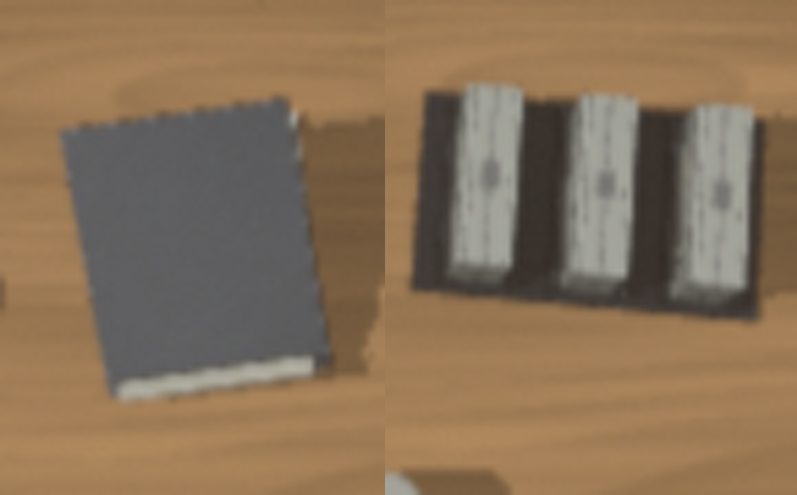

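View pics/c2.png

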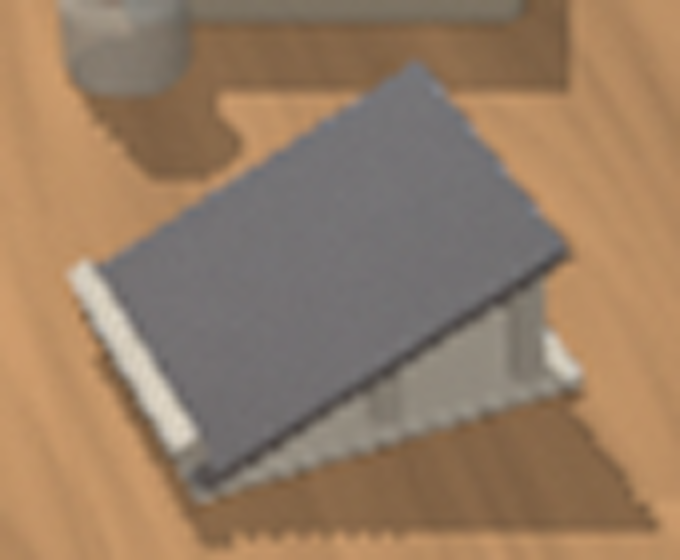

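Both crops agree with the description. The boxes in the rack show side faces on the left and at the near end. The stand's plate is grey with a white ledge at the near end, and its corners are at about (181,194), (222,188), (230,237) and (190,241). Next I'll refine the boxes, the rack and the slope.

```bash
cat >> h.py <<'E'
def go(p,Rt,st=None):
    st=st or manip.get_state(); Rc=R.from_quat(st['tool_rot'])
    s=Rc.inv().apply(np.array(p)-st['tcp_pos'])*1000; t=(Rc.inv()*Rt).as_rotvec()
    print('slide',s.round(1).tolist(),'twist',t.round(4).tolist())
def down(yaw): # tool y at angle yaw from world +y, z down
    return R.from_euler('z',yaw,degrees=True)*R.from_matrix(np.array([[-1,0,0],[0,1,0],[0,0,-1.]]))
E
python3 - <<'E'
from h import *
np.set_printoptions(precision=4,suppress=True)
f=grab('top'); g=grab('side')
print('rack'); print(np.array([onz(f,u,v,.004) for u,v in [(332.3,186.7),(394.1,191.5),(392.6,228.2),(330.1,222.7)]])[:,:2])
print('rackmid',np.mean([onz(f,u,v,.004) for u,v in [(332.3,186.7),(394.1,191.5),(392.6,228.2),(330.1,222.7)]],0))
P=lambda x,y,z:(onz(f,170+x/5.5,170+y/5.5,z))
zt=.02+.17*np.sin(np.radians(22))
tl,tr=P(62,130,zt),P(288,98,zt); br=P(330,368,.02);bl=P(108,392,.02)
print('far',tl,tr,np.linalg.norm(tl-tr),(tl+tr)/2)
la,lb=P(117,383,.033),P(314,360,.033); print('ledge inner',la,lb,np.linalg.norm(la-lb),(la+lb)/2)
# side view (scale 8, offset 215,120)
Q=lambda x,y,z:onz(g,215+x/8,120+y/8,z)
a,b=Q(415,60,zt),Q(570,248,zt);print('side far',a,b,np.linalg.norm(a-b),(a+b)/2)
a,b=Q(93,262,.033),Q(198,438,.033);print('side ledge inner top',a,b,np.linalg.norm(a-b),(a+b)/2)
# side view of box tops
hsv=cv2.cvtColor(g['color'],cv2.COLOR_BGR2HSV); 
c=g['color'][240:350,280:380]; cv2.imwrite('pics/c3.png',cv2.resize(c,None,fx=5.4,fy=5.4,interpolation=cv2.INTER_CUBIC))
# white jar, mat from side
d=((hsv[...,2]<60)).astype(np.uint8); d[:195]=0;d[250:]=0;d[:,:245]=0;d[:,335:]=0
c=max(cv2.findContours(d,0,2)[0],key=cv2.contourArea); ap=cv2.approxPolyDP(c,5,True)[:,0]
pp=np.array([onz(g,*p,.004)[:2] for p in ap.astype(float)]); print('mat side',pp,pp.mean(0))
E
```

```text
rack
[[ 0.6237 -0.1775]
 [ 0.6013 -0.408 ]
 [ 0.4622 -0.3935]
 [ 0.486  -0.1645]]
rackmid [ 0.5433 -0.2859  0.004 ]
far [0.5854 0.3722 0.0837] [0.6045 0.2248 0.0837] 0.14864769566071206 [0.595  0.2985 0.0837]
ledge inner [0.4257 0.3433 0.033 ] [0.4392 0.2131 0.033 ] 0.13092341795481022 [0.4324 0.2782 0.033 ]
side far [0.5846 0.3721 0.0837] [0.6065 0.2233 0.0837] 0.15041131663284976 [0.5955 0.2977 0.0837]
side ledge inner top [0.4281 0.3386 0.033 ] [0.4435 0.2114 0.033 ] 0.128135554059274 [0.4358 0.275  0.033 ]
mat side [[ 0.6307  0.0553]
 [ 0.4496  0.0621]
 [ 0.4475 -0.0016]
 [ 0.4844 -0.0418]
 [ 0.4672 -0.0678]
 [ 0.4481 -0.0101]
 [ 0.4458 -0.0801]
 [ 0.6273 -0.0832]] [ 0.5001 -0.0209]
```

View pics/c3.png

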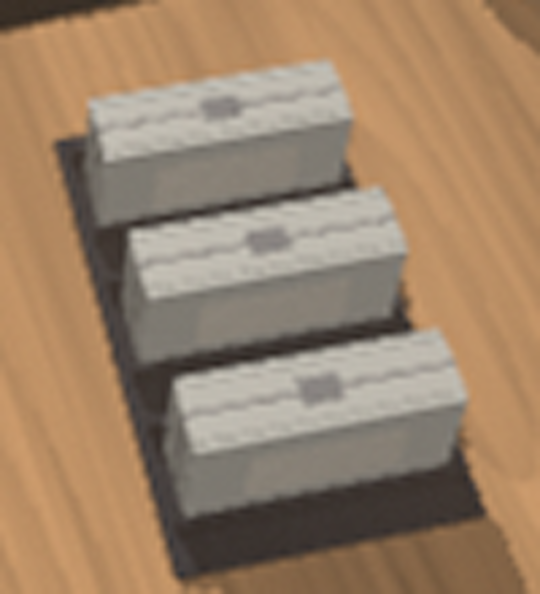

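The side crop shows the box latches at crop pixels (221,106), (267,240) and (320,389). The slope origin agrees between the two views at about (0.439, 0.277), yaw 7.6°. Next: check the box tops from the side and plan the first reach.

```bash
python3 - <<'E'
from h import *
np.set_printoptions(precision=4,suppress=True)
g=grab('side');f=grab('top')
for q in [(221,106),(267,240),(320,389)]: print('side',onz(g,280+q[0]/5.4,240+q[1]/5.4,.066))
for q in [(490,174),(606,184),(722,195)]: print('top',onz(f,325+(q[0]-385)/5.5,170+q[1]/5.5,.066))
p=np.array([.5435,-.285,.18]); 
go([.52,.2,.24],down(-5.6)); go([.546,-.285,.17],down(-5.6))
E
```

```text
side [ 0.5542 -0.2095  0.066 ]
side [ 0.5457 -0.2845  0.066 ]
side [ 0.538  -0.3594  0.066 ]
top [ 0.5511 -0.2107  0.066 ]
top [ 0.5433 -0.2856  0.066 ]
top [ 0.5349 -0.3601  0.066 ]
slide [-438.1, -330.7, -0.8] twist [-0.0002, -0.0, -0.201]
slide [-605.7, -786.6, 69.3] twist [-0.0002, -0.0, -0.201]
```

Emit:
servo_tool(
  twist=[
    [0, 0, -0.1],
    [0, 0, -0.201],
    [0, 0, -0.201],
    [0, 0, -0.201],
    [0, 0, -0.201],
    [0, 0, -0.201],
    [0, 0, -0.201],
    [0, 0, -0.201],
    [0, 0, -0.201],
    [0, 0, -0.201],
  ],
  slide=[
    [-438, -331, 0],
    [-438, -331, 0],
    [-438, -331, 0],
    [-438, -331, 0],
    [-438, -331, 0],
    [-438, -331, 0],
    [-438, -331, 0],
    [-438, -331, 0],
    [-438, -331, 0],
    [-438, -331, 0],
  ],
  jaw=[0.3, 0.3, 0.3, 0.3, 0.3, 0.3, 0.3, 0.3, 0.3, 0.3],
)

```text
clock: 1.4
tcp_pos: [0.4921, 0.2379, 0.2397]
tool_rot: [0.049, 0.999, 0.0, 0.0]
contact_force: [-0.0, -0.1, -0.7]
opening: 0.0559
gripper_force: 0.0
```

```bash
python3 - <<'E'
from h import *
s=manip.get_state(); print(s['clock'],s['tcp_pos'],s['opening'],s['q'])
go([.5525,-.210,.15],down(-5.6))
E
```

```text
1.4 [0.49210374 0.23786538 0.23971189] 0.0558839011975164 [-0.60830121  0.25698867  0.09809436  1.84610982 -0.02915255  1.03889204
  0.97453428]
slide [-103.7, -439.9, 89.5] twist [0.0007, 0.0007, 0.0001]
```

Emit:
servo_tool(
  twist=[
    [0, 0, 0],
    [0, 0, 0],
    [0, 0, 0],
    [0, 0, 0],
    [0, 0, 0],
    [0, 0, 0],
    [0, 0, 0],
    [0, 0, 0],
    [0, 0, 0],
    [0, 0, 0],
  ],
  slide=[
    [-104, -440, 20],
    [-104, -440, 40],
    [-104, -440, 90],
    [-104, -440, 90],
    [-104, -440, 90],
    [-104, -440, 90],
    [-104, -440, 90],
    [-104, -440, 90],
    [-104, -440, 90],
    [-104, -440, 90],
  ],
  jaw=[0.3, 0.3, 0.3, 0.3, 0.3, 0.3, 0.3, 0.3, 0.3, 0.3],
)

```text
clock: 2.4
tcp_pos: [0.5504, -0.2155, 0.1484]
tool_rot: [0.053, 0.999, -0.002, -0.001]
contact_force: [-1.2, 0.4, 0.5]
opening: 0.0557
gripper_force: 0.0
```

```bash
python3 - <<'E'
from h import *
s=manip.get_state(); print(s['clock'],s['tcp_pos'],s['contact_force'])
go([.5525,-.210,.040],down(-5.6))
f=grab('side'); c=f['color'][150:350,230:430]; cv2.imwrite('pics/c4.png',cv2.resize(c,None,fx=3,fy=3,interpolation=cv2.INTER_CUBIC))
E
```

```text
2.4 [ 0.55036229 -0.21545402  0.14842308] [-1.20446167  0.35153196  0.50546971]
slide [-1.6, 6.1, 108.4] twist [-0.0037, -0.0009, -0.0086]
```

View pics/c4.png

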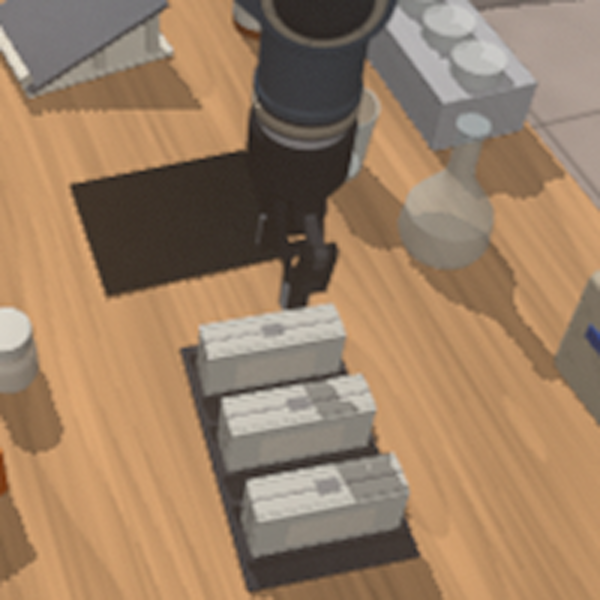

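The gripper hangs just above the first box, with the fingers at crop (305,280), aligned across it, and nothing is touched.

```bash
python3 - <<'E'
from h import *
s=manip.get_state(); print(s['clock'],s['tcp_pos'],s['dq'].round(3),s['contact_force'])
go([.5525,-.210,.040],down(-5.6))
E
```

```text
2.45 [ 0.55057104 -0.21463196  0.14833885] [-0.056 -0.036 -0.048  0.032 -0.008  0.018 -0.051] [-0.18417884 -1.77633865  0.07053285]
slide [-1.5, 5.2, 108.3] twist [-0.0031, -0.001, -0.008]
```

Emit:
servo_tool(
  twist=[
    [0, 0, 0],
    [0, 0, 0],
    [0, 0, 0],
    [0, 0, 0],
  ],
  slide=[
    [0, 0, 30],
    [0, 0, 60],
    [0, 0, 60],
    [0, 0, 60],
  ],
  jaw=[0.3, 0.3, 0.3, 0.3],
)

```text
clock: 2.85
tcp_pos: [0.552, -0.2072, 0.0897]
tool_rot: [0.048, 0.999, 0.0, -0.0]
contact_force: [0.4, 0.2, 0.7]
opening: 0.0552
gripper_force: 0.0
```

```bash
python3 - <<'E'
from h import *
s=manip.get_state(); print(s['clock'],s['tcp_pos'],s['dq'].round(3),s['contact_force'])
go([.5525,-.210,.040],down(-5.6))
E
```

```text
2.85 [ 0.55203328 -0.20718754  0.08966131] [ 0.    -0.025  0.015 -0.025  0.002 -0.005  0.002] [0.35113706 0.1790184  0.67391664]
slide [-0.8, -2.8, 49.7] twist [0.0007, -0.0003, 0.0016]
```

Emit:
servo_tool(
  twist=[
    [0, 0, 0],
    [0, 0, 0],
    [0, 0, 0],
    [0, 0, 0],
    [0, 0, 0],
    [0, 0, 0],
    [0, 0, 0],
    [0, 0, 0],
    [0, 0, 0],
  ],
  slide=[
    [0, -3, 15],
    [0, -3, 35],
    [0, -3, 50],
    [0, -3, 50],
    [0, -3, 50],
    [0, -3, 50],
    [0, -3, 50],
    [0, -3, 50],
    [0, -3, 50],
  ],
  jaw=[0.3, 0.3, 0.3, 0.3, -0.5, -0.5, -0.5, -0.5, -0.5],
)

```text
clock: 3.75
tcp_pos: [0.5521, -0.2113, 0.04]
tool_rot: [0.049, 0.999, 0.0, 0.001]
contact_force: [0.2, 2.3, 3.8]
opening: 0.0353
gripper_force: 61.8
```

Emit:
servo_tool(
  twist=[
    [0, 0, 0],
    [0, 0, 0],
    [0, 0, 0],
    [0, 0, 0],
    [0, 0, 0],
    [0, 0, 0],
    [0, 0, 0],
  ],
  slide=[
    [0, 0, -8],
    [0, 0, -18],
    [0, 0, -25],
    [0, 0, -25],
    [0, 0, -25],
    [0, 0, -25],
    [0, 0, -25],
  ],
  jaw=[-0.5, -0.5, -0.5, -0.5, -0.5, -0.5, -0.5],
)

```text
clock: 4.45
tcp_pos: [0.5511, -0.2113, 0.0638]
tool_rot: [0.049, 0.999, 0.0, -0.0]
contact_force: [-0.3, 0.2, -4.4]
opening: 0.0354
gripper_force: 61.0
```

Emit:
servo_tool(
  twist=[
    [0, 0, 0],
    [0, 0, 0],
    [0, 0, 0],
  ],
  slide=[
    [0, 0, 0],
    [0, 0, 0],
    [0, 0, 0],
  ],
  jaw=[-0.5, -0.5, -0.5],
)

```text
clock: 4.75
tcp_pos: [0.5513, -0.2114, 0.0641]
tool_rot: [0.049, 0.999, 0.0, -0.0]
contact_force: [0.3, -0.3, -4.4]
opening: 0.0352
gripper_force: 61.0
```

```bash
python3 - <<'E'
from h import *
for i in range(8):
    grab('top'); s=manip.get_state(); print(s['clock'],s['contact_force'].round(2))
go([.5525,-.210,.2],down(-5.6));go([.535,-.03,.2],down(0))
E
```

```text
4.8 [ 0.24  0.91 -4.11]
4.85 [ 0.31 -0.43 -4.29]
4.9 [-0.18  0.51 -4.13]
4.95 [-0.56 -0.63 -3.82]
5.0 [-0.59  0.56 -4.08]
5.05 [ 0.33 -0.17 -3.29]
5.1 [ 0.31 -0.35 -3.87]
5.15 [-0.6   0.2  -3.39]
slide [-0.9, 1.6, -135.7] twist [0.0001, -0.0, -0.0001]
slide [34.1, 179.0, -135.7] twist [0.0001, -0.0, -0.0979]
```

The steady reading is about 3.95 N, so this box weighs about 0.4 kg and is the full one. I'll carry it over the mat and stand it at y≈-0.055.

Emit:
servo_tool(
  twist=[
    [0, 0, 0],
    [0, 0, 0],
    [0, 0, 0],
    [0, 0, -0.05],
    [0, 0, -0.098],
    [0, 0, -0.098],
    [0, 0, -0.098],
    [0, 0, -0.098],
    [0, 0, -0.098],
    [0, 0, -0.098],
  ],
  slide=[
    [0, 0, -30],
    [0, 0, -60],
    [2, 10, -80],
    [8, 40, -80],
    [15, 75, -80],
    [22, 110, -80],
    [28, 140, -80],
    [29, 154, -80],
    [29, 154, -80],
    [29, 154, -80],
  ],
  jaw=[-0.5, -0.5, -0.5, -0.5, -0.5, -0.5, -0.5, -0.5, -0.5, -0.5],
)

```text
clock: 6.15
tcp_pos: [0.5378, -0.0567, 0.1444]
tool_rot: [0.0, 1.0, -0.001, 0.0]
contact_force: [0.3, 0.3, -4.4]
opening: 0.0352
gripper_force: 62.7
```

Emit:
servo_tool(
  twist=[
    [0, 0, 0],
    [0, 0, 0],
    [0, 0, 0],
    [0, 0, 0],
    [0, 0, 0],
    [0, 0, 0],
  ],
  slide=[
    [0, 0, 25],
    [0, 0, 50],
    [0, 0, 75],
    [0, 0, 90],
    [0, 0, 90],
    [0, 0, 90],
  ],
  jaw=[-0.5, -0.5, -0.5, -0.5, -0.5, -0.5],
)

```text
clock: 6.75
tcp_pos: [0.538, -0.0572, 0.0545]
tool_rot: [0.001, 1.0, -0.0, 0.0]
contact_force: [0.3, 0.4, -4.0]
opening: 0.035
gripper_force: 63.4
```

```bash
python3 - <<'E'
from h import *
f=grab('side');s=manip.get_state(); print(s['clock'],s['tcp_pos'],s['contact_force'],s['q'].round(2))
go([.538,-.055,.038],down(0))
c=f['color'][120:320,210:410]; cv2.imwrite('pics/c5.png',cv2.resize(c,None,fx=3,fy=3,interpolation=cv2.INTER_CUBIC))
E
```

```text
6.8 [ 0.53848433 -0.05682052  0.05510474] [-0.27994634 -0.20548251 -3.6771638 ] [-0.13  0.49  0.2   2.02 -0.16  0.64  1.74]
slide [0.5, 1.8, 17.1] twist [-0.0007, 0.0018, -0.0018]
```

View pics/c5.png

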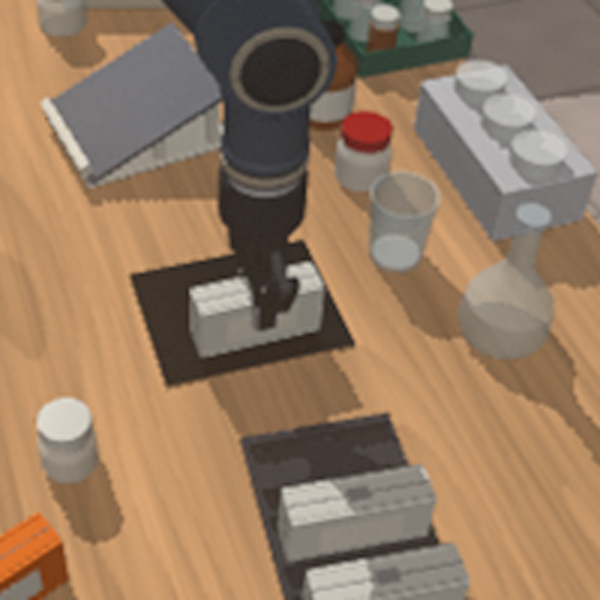

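The box hangs upright over the mat at crop (255,310), and the two empties are still standing. I'll lower it until it touches.

Emit:
servo_tool(
  twist=[
    [0, 0, 0],
    [0, 0, 0],
    [0, 0, 0],
    [0, 0, 0],
    [0, 0, 0],
    [0, 0, 0],
  ],
  slide=[
    [0, 2, 6],
    [0, 2, 11],
    [0, 2, 14],
    [0, 2, 16],
    [0, 2, 17],
    [0, 2, 17],
  ],
  jaw=[-0.5, -0.5, -0.5, -0.5, -0.5, -0.5],
)

```text
clock: 7.4
tcp_pos: [0.5374, -0.0532, 0.038]
tool_rot: [-0.0, 1.0, 0.0, -0.0]
contact_force: [-3.2, 0.8, 4.4]
opening: 0.0351
gripper_force: 64.2
```

Emit:
servo_tool(
  twist=[
    [0, 0, 0],
    [0, 0, 0],
    [0, 0, 0],
    [0, 0, 0],
    [0, 0, 0],
    [0, 0, 0],
  ],
  slide=[
    [0, 0, 0],
    [0, 0, 0],
    [0, 0, 0],
    [0, 0, -30],
    [0, 0, -65],
    [0, 0, -65],
  ],
  jaw=[0.3, 0.3, 0.3, 0.3, 0.3, 0.3],
)

```text
clock: 8.0
tcp_pos: [0.541, -0.0538, 0.1064]
tool_rot: [0.0, 1.0, -0.0, 0.005]
contact_force: [0.4, 0.4, 0.2]
opening: 0.0555
gripper_force: 0.0
```

Emit:
servo_tool(
  twist=[
    [0, 0, 0],
    [0, 0, 0],
    [0, 0, 0],
    [0, 0, 0],
    [0, 0, 0],
    [0, 0, 0],
    [0, 0, 0],
  ],
  slide=[
    [0, -25, 0],
    [0, -57, 0],
    [0, -57, 0],
    [0, -57, 15],
    [0, -57, 35],
    [0, -57, 42],
    [0, -57, 42],
  ],
  jaw=[-1, -1, -1, -1, -1, -1, -1],
)

```text
clock: 8.7
tcp_pos: [0.5367, -0.1098, 0.059]
tool_rot: [-0.0, 1.0, 0.0, -0.001]
contact_force: [-0.5, -0.4, 0.4]
opening: -0.0
gripper_force: 0.0
```

```bash
python3 - <<'E'
from h import *
f=grab('side');g=grab('top');s=manip.get_state(); print(s['clock'],s['tcp_pos'],s['contact_force'],s['opening'])
c=f['color'][170:290,230:350]; d=g['color'][170:250,230:350]
c=cv2.resize(c,(480,480));d=cv2.resize(d,(320,213));o=np.zeros((480,800,3),np.uint8);o[:,:480]=c;o[:213,480:]=d
cv2.imwrite('pics/c6.png',o)
E
```

```text
8.8 [ 0.53792774 -0.11016587  0.0605017 ] [-0.0971464  -0.38013968  0.41055629] -4.0016768110754266e-05
```

View pics/c6.png

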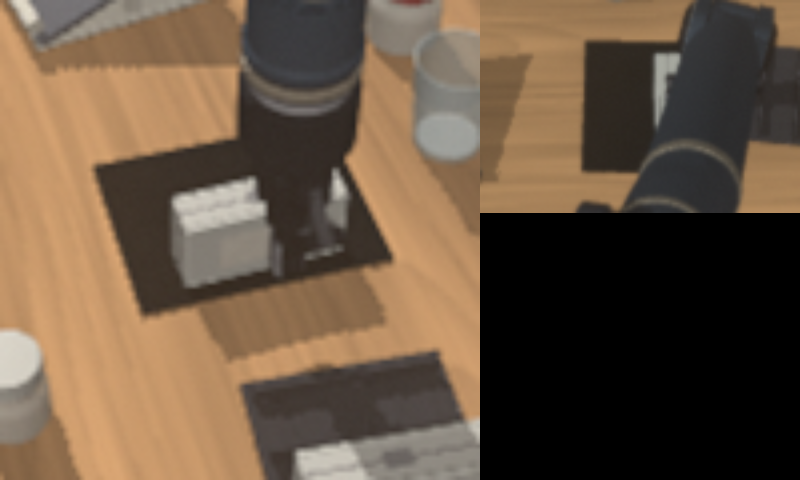

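The box stands alone at crop (220,235), with the closed fingers on its -y side. Now I'll push it over.

Emit:
servo_tool(
  twist=[
    [0, 0, 0],
    [0, 0, 0],
    [0, 0, 0],
    [0, 0, 0],
    [0, 0, 0],
    [0, 0, 0],
    [0, 0, 0],
    [0, 0, 0],
    [0, 0, 0],
    [0, 0, 0],
  ],
  slide=[
    [0, 12, 2],
    [0, 20, 2],
    [0, 26, 2],
    [0, 31, 2],
    [0, 36, 2],
    [0, 41, 2],
    [0, 46, 2],
    [0, 50, 2],
    [0, 54, 2],
    [0, 54, 2],
  ],
  jaw=[-1, -1, -1, -1, -1, -1, -1, -1, -1, -1],
)

```text
clock: 9.8
tcp_pos: [0.5373, -0.0551, 0.058]
tool_rot: [-0.001, 1.0, 0.0, -0.0]
contact_force: [-0.0, 0.6, -0.3]
opening: 0.0002
gripper_force: 0.0
```

Emit:
servo_tool(
  twist=[
    [0, 0, 0],
    [0, 0, 0],
    [0, 0, 0],
    [0, 0, 0],
    [0, 0, 0],
    [0, 0, 0],
  ],
  slide=[
    [0, 0, 0],
    [0, -40, 0],
    [0, -70, -30],
    [0, -90, -60],
    [0, -90, -90],
    [0, -90, -90],
  ],
  jaw=[-1, -1, -1, 1, 1, 1],
)

```text
clock: 10.4
tcp_pos: [0.54, -0.1485, 0.1522]
tool_rot: [0.001, 1.0, -0.001, 0.004]
contact_force: [0.9, 1.6, -0.0]
opening: 0.0431
gripper_force: 0.0
```

```bash
python3 - <<'E'
from h import *
np.set_printoptions(precision=4,suppress=True)
f=grab('side');g=grab('top');s=manip.get_state(); print(s['clock'],s['tcp_pos'],s['contact_force'],s['opening'])
c=f['color'][170:290,230:350]; d=g['color'][160:250,230:350]
c=cv2.resize(c,(480,480));d=cv2.resize(d,(320,240));o=np.zeros((480,800,3),np.uint8);o[:,:480]=c;o[:240,480:]=d
cv2.imwrite('pics/c7.png',o)
for n,k,(x0,y0,x1,y1) in(('side',f,(245,195,335,250)),('top',g,(262,180,315,240))):
    h=cv2.cvtColor(k['color'],cv2.COLOR_BGR2HSV); m=((h[...,2]>110)&(h[...,1]<60)).astype(np.uint8); q=np.zeros_like(m);q[y0:y1,x0:x1]=m[y0:y1,x0:x1]
    cs=[c for c in cv2.findContours(q,0,1)[0] if cv2.contourArea(c)>60]
    for c in cs:
        r=cv2.minAreaRect(c);p=np.array([onz(k,*u,.04)[:2] for u in cv2.boxPoints(r)]);print(n,r,p.tolist(),p.mean(0),cv2.contourArea(c))
E
```

```text
10.5 [ 0.5377 -0.1464  0.1486] [-0.5784 -0.3507 -0.1166] 0.05827959002824025
side ((287.9470520019531, 217.0117645263672), (23.21156120300293, 39.15595245361328), 77.47119140625) [[0.4787450007330044, 0.02551125988023073], [0.5989002964080719, 0.02502076642684037], [0.5803163144237411, -0.06565475626243944], [0.46703531018248107, -0.06321950065730453]] [ 0.5312 -0.0196] 776.5
top ((287.0, 208.0), (32.0, 16.0), 90.0) [[0.5970371886679369, 0.0229341443705398], [0.5961025216673487, -0.03593472445326899], [0.47676178809497105, -0.033974973711682635], [0.47757187772291565, 0.02395548139186363]] [ 0.5369 -0.0058] 503.0
```

View pics/c7.png

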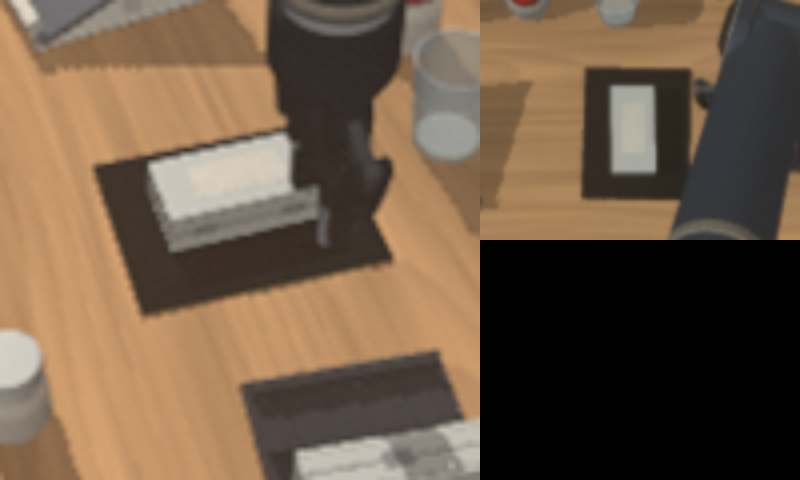

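The box lies flat on the mat at about (0.537, -0.006), yaw 0°, measuring 120×59 mm, and the gripper is clear of it. I'll take it again across its 60 mm width.

Emit:
servo_tool(
  twist=[
    [0, 0, 0],
    [0, 0, 0],
    [0, 0, 0],
    [0, 0, 0],
    [0, 0, 0],
    [0, 0, 0],
    [0, 0, 0],
    [0, 0, 0],
  ],
  slide=[
    [0, 40, 0],
    [0, 85, 0],
    [0, 130, 0],
    [0, 140, 0],
    [0, 140, 30],
    [0, 140, 60],
    [0, 140, 80],
    [0, 140, 80],
  ],
  jaw=[1, 1, 1, 1, 1, 1, 1, 1],
)

```text
clock: 11.3
tcp_pos: [0.5342, -0.0064, 0.0645]
tool_rot: [-0.0, 1.0, -0.0, -0.004]
contact_force: [-0.9, -0.4, -0.0]
opening: 0.0858
gripper_force: 0.0
```

```bash
python3 - <<'E'
from h import *
g=grab('top');s=manip.get_state(); print(s['clock'],s['tcp_pos'],s['contact_force'],s['opening'])
go([.5375,-.006,.02],down(0))
E
```

```text
11.35 [ 0.53574087 -0.00646829  0.06629167] [0.77269976 0.17135348 0.84694964] 0.08552664902791705
slide [-2.0, 0.5, 46.3] twist [-0.0005, -0.0052, 0.0003]
```

Emit:
servo_tool(
  twist=[
    [0, 0, 0],
    [0, 0, 0],
    [0, 0, 0],
    [0, 0, 0],
    [0, 0, 0],
    [0, 0, 0],
    [0, 0, 0],
    [0, 0, 0],
    [0, 0, 0],
  ],
  slide=[
    [0, 0, 20],
    [0, 0, 38],
    [0, 0, 46],
    [0, 0, 46],
    [0, 0, 46],
    [0, 0, 46],
    [0, 0, 46],
    [0, 0, 46],
    [0, 0, 46],
  ],
  jaw=[1, 1, 1, 1, 0, 0, 0, 0, 0],
)

```text
clock: 12.25
tcp_pos: [0.5385, -0.0062, 0.0237]
tool_rot: [-0.0, 1.0, 0.0, 0.001]
contact_force: [-1.7, 1.5, 5.1]
opening: 0.059
gripper_force: 66.1
```

```bash
python3 - <<'E'
from h import *
np.set_printoptions(precision=4,suppress=True)
g=grab('top');s=manip.get_state(); print(s['clock'],s['tcp_pos'],s['contact_force'],s['opening'],s['gripper_force'],s['tool_rot'])
# offset box centre in tool: box centre (0.537,y,.022) now
yaw=np.radians(7.6);pt=np.radians(22)
Rs=R.from_euler('z',7.6,degrees=True)*R.from_euler('y',-22,degrees=True)
o=np.array([.439,.277,.020]); print('slope x',Rs.apply([1,0,0]))
Rt=Rs*R.from_matrix(np.array([[-1,0,0],[0,1,0],[0,0,-1.]]))
Rc=R.from_quat(s['tool_rot']); bc=np.array([.537,s['tcp_pos'][1],.022])
off=Rc.inv().apply(bc-s['tcp_pos']); print('off',off)
for c in([75,0,80],[66,0,24],[60,0,18]):
    t=o+Rs.apply(np.array(c)/1000)-Rt.apply(off); print(c,t); go(t,Rt)
print(Rt.as_quat())
E
```

```text
12.3 [ 0.5385 -0.0062  0.0237] [-0.8685  0.7066  5.6486] 0.058712386083845484 66.134572327137 [-0.      1.      0.0003  0.0011]
slope x [0.919  0.1226 0.3746]
off [ 0.0015 -0.      0.0017]
[75, 0, 80] [0.479  0.2823 0.1244]
slide [59.3, 288.6, -100.7] twist [-0.0251, -0.3811, -0.131]
[66, 0, 24] [0.4915 0.284  0.0691]
slide [46.9, 290.2, -45.4] twist [-0.0251, -0.3811, -0.131]
[60, 0, 18] [0.4882 0.2836 0.0613]
slide [50.2, 289.8, -37.6] twist [-0.0251, -0.3811, -0.131]
[-0.0651  0.9795  0.0126  0.1904]
```

Emit:
servo_tool(
  twist=[
    [0, 0, 0],
    [0, 0, 0],
    [0, 0, 0],
    [0, 0, 0],
    [0, 0, 0],
    [-0.005, -0.08, -0.03],
    [-0.01, -0.16, -0.06],
    [-0.015, -0.24, -0.09],
    [-0.02, -0.31, -0.11],
    [-0.025, -0.381, -0.131],
  ],
  slide=[
    [0, 0, -20],
    [0, 0, -50],
    [0, 10, -85],
    [10, 40, -120],
    [20, 80, -130],
    [30, 120, -130],
    [40, 165, -130],
    [50, 210, -130],
    [59, 250, -125],
    [59, 280, -115],
  ],
  jaw=[0, 0, 0, 0, 0, 0, 0, 0, 0, 0],
)

```text
clock: 13.3
tcp_pos: [0.4766, 0.2766, 0.1379]
tool_rot: [-0.067, 0.979, 0.014, 0.19]
contact_force: [1.3, -0.6, -4.2]
opening: 0.0584
gripper_force: 67.1
```

```bash
cat > s.py <<'E'
from h import *
np.set_printoptions(precision=4,suppress=True)
import sys
g=grab('top');g=grab('top');s=manip.get_state(); print(s['clock'],s['tcp_pos'],s['contact_force'],s['opening'],s['gripper_force'],s['q'].round(2))
Rs=R.from_euler('z',7.6,degrees=True)*R.from_euler('y',-22,degrees=True)
o=np.array([.439,.277,.020])
Rt=Rs*R.from_matrix(np.array([[-1,0,0],[0,1,0],[0,0,-1.]]))
off=np.array([.0015,0,.0017])
Rc=R.from_quat(s['tool_rot']); print('box in slope',Rs.inv().apply(s['tcp_pos']+Rc.apply(off)-o)*1000)
for c in([75,0,80],[66,0,28],[66,0,20],[60,0,18]): print(c);go(o+Rs.apply(np.array(c)/1000)-Rt.apply(off),Rt,s)
E
python3 s.py
```

```text
13.4 [0.4735 0.2795 0.1354] [ 0.2761 -0.1041 -4.1894] 0.058694956081036795 67.17236548662186 [-0.94  0.28  0.26  2.19  0.34  0.38  0.72]
box in slope [73.7576 -2.0629 92.364 ]
[75, 0, 80]
slide [-1.3, 2.0, 12.4] twist [0.0043, -0.0051, 0.0126]
[66, 0, 28]
slide [7.4, 1.9, 64.4] twist [0.0043, -0.0051, 0.0126]
[66, 0, 20]
slide [7.4, 1.8, 72.4] twist [0.0043, -0.0051, 0.0126]
[60, 0, 18]
slide [13.4, 1.9, 74.4] twist [0.0043, -0.0051, 0.0126]
```

Emit:
servo_tool(
  twist=[
    [0, 0, 0],
    [0, 0, 0],
    [0, 0, 0],
    [0, 0, 0],
    [0, 0, 0],
  ],
  slide=[
    [2, 2, 25],
    [4, 2, 50],
    [5, 2, 60],
    [5, 2, 60],
    [5, 2, 60],
  ],
  jaw=[0, 0, 0, 0, 0],
)

```text
clock: 13.9
tcp_pos: [0.496, 0.2774, 0.0802]
tool_rot: [-0.065, 0.98, 0.012, 0.189]
contact_force: [-0.7, 0.4, -3.5]
opening: 0.0586
gripper_force: 68.8
```

```bash
cat >> s.py <<'E'
f=grab('side');c=cv2.resize(f['color'][110:210,205:325],(720,600),interpolation=cv2.INTER_CUBIC);cv2.imwrite('pics/'+sys.argv[1],c)
E
python3 s.py d1.png
```

```text
14.0 [0.4963 0.278  0.0809] [ 0.357   0.3065 -3.0823] 0.05851300900062986 68.78202080726624 [-0.92  0.4   0.28  2.19  0.36  0.25  0.69]
box in slope [74.0426 -6.5585 33.4328]
[75, 0, 80]
slide [-0.9, 6.6, -46.6] twist [0.0007, -0.0011, -0.0008]
[66, 0, 28]
slide [8.0, 6.6, 5.4] twist [0.0007, -0.0011, -0.0008]
[66, 0, 20]
slide [8.0, 6.5, 13.4] twist [0.0007, -0.0011, -0.0008]
[60, 0, 18]
slide [14.0, 6.5, 15.5] twist [0.0007, -0.0011, -0.0008]
```

Emit:
servo_tool(
  twist=[
    [0, 0, 0],
    [0, 0, 0],
    [0, 0, 0],
    [0, 0, 0],
    [0, 0, 0],
  ],
  slide=[
    [3, 3, 5],
    [8, 6.5, 10],
    [8, 6.5, 12],
    [8, 6.5, 12],
    [8, 6.5, 12],
  ],
  jaw=[0, 0, 0, 0, 0],
)

```text
clock: 14.55
tcp_pos: [0.4923, 0.284, 0.0658]
tool_rot: [-0.065, 0.98, 0.013, 0.189]
contact_force: [0.4, -0.5, -4.1]
opening: 0.0587
gripper_force: 68.9
```

```bash
python3 s.py d2.png
```

```text
14.65 [0.4923 0.2839 0.0659] [-0.3808  0.428  -4.1554] 0.0588178924444876 68.90390127897263 [-0.93  0.43  0.27  2.2   0.41  0.22  0.62]
box in slope [65.5625 -0.1635 20.7422]
[75, 0, 80]
slide [-9.3, 0.2, -59.3] twist [-0.0, -0.0019, -0.0003]
[66, 0, 28]
slide [-0.4, 0.2, -7.3] twist [-0.0, -0.0019, -0.0003]
[66, 0, 20]
slide [-0.4, 0.2, 0.7] twist [-0.0, -0.0019, -0.0003]
[60, 0, 18]
slide [5.6, 0.2, 2.8] twist [-0.0, -0.0019, -0.0003]
```

View pics/d2.png

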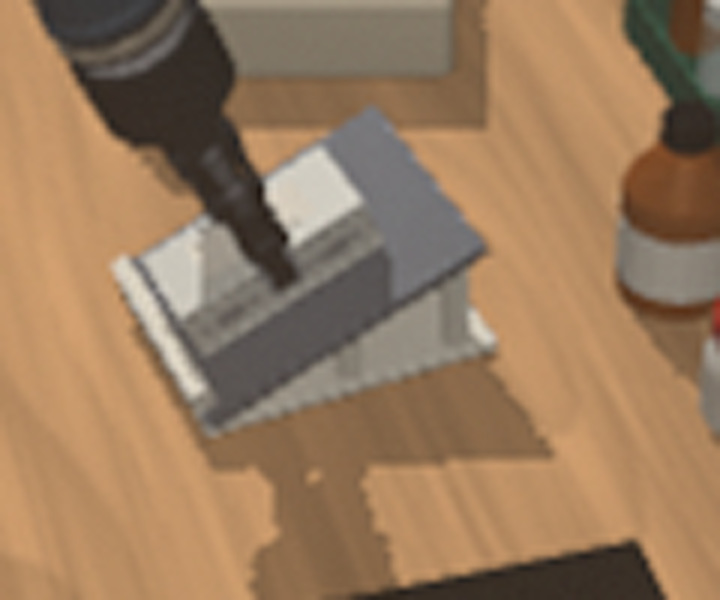

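The box hovers parallel to the plate, centred, with its lower end close behind the ledge at crop (190,330). I'll lower it to contact, then ease it down to the ledge. That uses up my pictures, so from here I work from forces and poses.

Emit:
servo_tool(
  twist=[
    [0, 0, 0],
    [0, 0, 0],
    [0, 0, 0],
    [0, 0, 0],
  ],
  slide=[
    [0, 0, 1],
    [0, 0, 2],
    [0, 0, 3],
    [0, 0, 3],
  ],
  jaw=[0, 0, 0, 0],
)

```text
clock: 15.1
tcp_pos: [0.4929, 0.2841, 0.0632]
tool_rot: [-0.065, 0.98, 0.013, 0.189]
contact_force: [-3.7, -1.1, 2.6]
opening: 0.0588
gripper_force: 69.9
```

```bash
cat >> s.py <<'E'
s=manip.get_state();print('F slope',Rs.inv().apply(s['contact_force']), 'torque',s['torque'])
E
python3 s.py d3.png | egrep 'slope|^14|^15'
```

```text
15.2 [0.493  0.2841 0.0632] [-4.294  -1.1648  5.5029] 0.05843945546538564 70.01540422439575 [-0.91  0.44  0.26  2.19  0.44  0.22  0.59]
box in slope [65.1621 -0.0648 18.0046]
F slope [-3.2165 -0.3853  6.3983] torque [-0.2973  0.8029 -0.0406]
```

Emit:
servo_tool(
  twist=[
    [0, 0, 0],
    [0, 0, 0],
    [0, 0, 0],
    [0, 0, 0],
    [0, 0, 0],
  ],
  slide=[
    [1, 0, -0.5],
    [2, 0, -0.5],
    [3, 0, -0.5],
    [4, 0, -0.5],
    [4, 0, -0.5],
  ],
  jaw=[0, 0, 0, 0, 0],
)

```text
clock: 15.75
tcp_pos: [0.4893, 0.2839, 0.0618]
tool_rot: [-0.065, 0.98, 0.013, 0.189]
contact_force: [0.1, -0.3, -0.8]
opening: 0.0588
gripper_force: 69.2
```

```bash
python3 s.py d4.png | egrep 'slope|^15'
```

```text
15.85 [0.4894 0.2838 0.0619] [ 0.4641  0.0839 -1.8164] 0.05871993939028873 69.22576457262039 [-0.91  0.43  0.24  2.2   0.48  0.22  0.55]
box in slope [61.2908  0.1267 18.0787]
F slope [ 0.2402  0.5963 -1.5942] torque [-0.0216  0.3085  0.0138]
```

Emit:
servo_tool(
  twist=[
    [0, 0, 0],
    [0, 0, 0],
    [0, 0, 0],
    [0, 0, 0],
  ],
  slide=[
    [1, 0, 0],
    [2, 0, 0],
    [2, 0, 0],
    [2, 0, 0],
  ],
  jaw=[0, 0, 0, 0],
)

```text
clock: 16.3
tcp_pos: [0.4878, 0.2835, 0.0612]
tool_rot: [-0.065, 0.98, 0.013, 0.189]
contact_force: [2.6, 1.1, -2.9]
opening: 0.0591
gripper_force: 69.0
```

```bash
python3 s.py d5.png | egrep 'slope|^16'
```

```text
16.4 [0.4878 0.2835 0.0612] [ 2.5339  0.0867 -2.9657] 0.05897235842581404 68.97068113088608 [-0.9   0.43  0.24  2.21  0.51  0.22  0.52]
box in slope [59.576  -0.0158 18.1001]
F slope [ 2.5691 -0.0321 -4.0816] torque [-0.0095 -0.1087  0.1521]
```

Emit:
servo_tool(
  twist=[
    [0, 0, 0],
    [0, 0, 0],
    [0, 0, 0],
    [0, 0, 0],
  ],
  slide=[
    [1, 0, 0],
    [2, 0, 0.5],
    [2, 0, 0.5],
    [2, 0, 0.5],
  ],
  jaw=[0, 0, 0, 0],
)

```text
clock: 16.85
tcp_pos: [0.4878, 0.2835, 0.0612]
tool_rot: [-0.065, 0.979, 0.013, 0.191]
contact_force: [6.0, -0.1, 0.1]
opening: 0.0589
gripper_force: 69.3
```

```bash
python3 s.py d6.png | egrep 'slope|^1[67]'
```

```text
16.95 [0.4878 0.2835 0.0612] [ 5.8955 -0.0211  1.194 ] 0.058811524098924296 69.32572782039642 [-0.89  0.43  0.23  2.21  0.54  0.21  0.49]
box in slope [59.5586  0.0103 18.0593]
F slope [ 5.53   -1.7862 -1.9421] torque [-0.1829 -0.8213  0.1074]
```

The box has stopped against the ledge at 59.6 mm with 7 N on it, seated on the plate. I'll release it and back off along the normal.

Emit:
servo_tool(
  twist=[
    [0, 0, 0],
    [0, 0, 0],
    [0, 0, 0],
    [0, 0, 0],
    [0, 0, 0],
    [0, 0, 0],
    [0, 0, 0],
    [0, 0, 0],
    [0, 0, 0],
    [0, 0, 0],
  ],
  slide=[
    [0, 0, 0],
    [0, 0, 0],
    [0, 0, 0],
    [0, 0, 0],
    [0, 0, 0],
    [0, 0, -10],
    [0, 0, -30],
    [0, 0, -60],
    [0, 0, -100],
    [0, 0, -130],
  ],
  jaw=[0.5, 0.6, 0.8, 1, 1, 1, 1, 1, 1, 1],
)

```text
clock: 18.0
tcp_pos: [0.437, 0.2768, 0.1829]
tool_rot: [-0.065, 0.98, 0.013, 0.19]
contact_force: [1.0, 0.8, -0.6]
opening: 0.0854
gripper_force: 0.0
```

Emit:
servo_tool(
  twist=[
    [0, 0, 0],
    [0, 0, 0],
    [0, 0, 0],
    [0, 0, 0],
  ],
  slide=[
    [0, -40, -20],
    [0, -90, -40],
    [0, -140, -50],
    [0, -140, -50],
  ],
  jaw=[1, 1, 1, 1],
)

```text
clock: 18.4
tcp_pos: [0.4376, 0.13, 0.2285]
tool_rot: [-0.061, 0.98, 0.012, 0.19]
contact_force: [-0.5, 0.5, -0.5]
opening: 0.0852
gripper_force: 0.0
```

```bash
python3 - <<'E'
from h import *
np.set_printoptions(precision=4,suppress=True)
f=grab('side','e1s.png');g=grab('top','e1t.png');s=manip.get_state(); print(s['clock'],s['tcp_pos'],s['contact_force'])
Rs=R.from_euler('z',7.6,degrees=True)*R.from_euler('y',-22,degrees=True);o=np.array([.439,.277,.020]);n=Rs.apply([0,0,1])
def onpl(k,u,v,h):
    c,d=ray(k,u,v); return Rs.inv().apply(c+d*(h-n@(c-o))/(n@d)-o)*1000
for nm,k,(x0,y0,x1,y1) in(('side',f,(222,125,300,185)),('top',g,(180,185,240,245))):
    h=cv2.cvtColor(k['color'],cv2.COLOR_BGR2HSV); m=((h[...,2]>150)&(h[...,1]<70)).astype(np.uint8); q=np.zeros_like(m);q[y0:y1,x0:x1]=m[y0:y1,x0:x1]
    for c in cv2.findContours(q,0,1)[0]:
        if cv2.contourArea(c)<60: continue
        r=cv2.minAreaRect(c);p=np.array([onpl(k,*u,.036) for u in cv2.boxPoints(r)]);print(nm,np.round(r[0]),cv2.contourArea(c),p[:,:2].round(1).tolist(),p.mean(0))
h=cv2.cvtColor(g['color'],cv2.COLOR_BGR2HSV); m=((h[...,2]>120)&(h[...,1]<60)).astype(np.uint8)
q=np.zeros_like(m);q[175:235,325:402]=m[175:235,325:402]
for c in cv2.findContours(q,0,1)[0]:
    if cv2.contourArea(c)>100: print('rack',cv2.minAreaRect(c))
E
```

```text
18.5 [0.4377 0.1342 0.2279] [-0.5228  1.1122  0.2947]
side [246. 154.] 441.5 [[-11.9, 41.4], [123.8, 40.5], [117.5, -86.7], [-10.0, -85.7]] [ 54.8662 -22.6177  36.    ]
top [202. 224.] 503.5 [[118.3, 58.4], [120.2, -29.5], [-3.2, -28.1], [-5.1, 61.2]] [57.5752 15.4974 36.    ]
rack ((384.62060546875, 205.34640502929688), (11.805992126464844, 33.05677795410156), 2.602562189102173)
rack ((363.64306640625, 203.4246063232422), (11.537763595581055, 32.94919204711914), 3.1798300743103027)
```

```bash
python3 - <<'E'
from h import *
a=cv2.imread('pics/top0.png').astype(int);b=cv2.imread('pics/e1t.png').astype(int)
for n,(u,v) in dict(a=(138,224),b=(247,157),c=(434,213),d=(325,263),flask=(315,147),beaker=(281,160),reag=(216,156),orange=(359,288)).items():
    print(n,np.abs(a-b)[v-12:v+12,u-12:u+12].mean().round(1))
print(manip.close_job())
E
```

```text
a 2.6
b 2.4
c 2.1
d 3.3
flask 2.8
beaker 2.9
reag 2.2
orange 20.9
the job is handed in; nothing more can be done
None
```

The full box (box 1, about 0.4 kg by the wrist force) was laid flat on the mat, released, taken again and laid on the slope with its lower end against the ledge. The job was handed in at about 18.5 s, with the two other boxes still in the rack and the listed bystanders unchanged; the last check did show a picture change at the orange look-alike, which I put down to the arm's changed position and shadow (I did not look closer, and never reached near it).

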